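# Select the two-dot filter on the light source and open its shutter

## Robot

A 6-joint arm with a two-finger parallel gripper is mounted at the origin on the work surface. World frame = base frame: x ahead of the robot, y to its left, z up, the work surface at z = 0. Lengths are in m, angles in rad, forces in N, time in s.
With the tool pointing down it reaches from about 0.35 to 0.85 m from the base axis. Payload 8.1 kg.
Tool frame: the origin (TCP) lies on the mounting face of the last link; the fingertips stand 186 mm ahead of it and the grasp point (between the pads) lies 167 mm ahead of it; y points along the fingers, x is the direction in which the jaws open and shut, and the axes are right-handed (so a half turn about y gives the same grasp; the last joint's range is limited). The gripper opens to 93 mm and grips with 3 to 60 N. Pads are 15 mm wide; open, the fingers measure 128 mm over their backs; the gripper's body (75 mm by 188 mm) begins 65 mm behind the grasp point.
Start: joints at [-1.371, 0.13, 1.488, -0, 1.523, -0.085], TCP at [0.169, -0.576, 0.405] pointing down, gripper open.
Joint ranges: [-2.96, 2.96], [-0.89, 2.26], [0.02, 2.5], [-1.34, 4.48], [0, 2.73], [-2.66, 2.66]. Speed limits (rad/s): [2.39, 2.39, 2.79, 3.14, 3.14, 3.14].

## Interface

Orientations are given as a rotation vector (axis times angle).
In Python, from plant import robot, imaging gives the robot as it stands.
- The arm moves only by the shell command python3 -m inch 'ROWS' [OPENING] [FORCE]. ROWS is JSON, a list of rows, each an object of numbers: "x", "y", "z": the shift along the tool's x, y, z in mm; "twist": the turn about the tool's y in rad. In form: [{"x": .., "y": .., "z": .., "twist": ..}, ...]. A call has 1 to 12 rows; each row shifts and turns the commanded pose from where the row before left it, along the tool's axes as they then stand; what a row does not reach is not made up. A row lasts 1/10 s, in which the tool goes at most 50 mm and 8.59 degrees, less where a joint would pass 70% of its speed; a pose out of reach is approached as far as the arm can. A call with a gripper value outside its range is refused whole. OPENING is the gripper command: -1 is shut, 1 is fully open, values between are in proportion, set as the call begins (- or left out, the last holds). The fingers move at their own pace and stop on an object; FORCE is the grip in N (left out, the last holds). Time passes only in rows, so rows that do not move let the fingers close. It gives the time, the measured TCP pose, the force and the opening at its end, in the units of the state.
- robot.read_state(): the state, without advancing time (a new reading comes with each control period).
- imaging.read_camera(name): name is "scene" or "top"; returns a dict with "color" (480x640x3 uint8, red, green, blue), "depth" (480x640 float32, m along the optical axis (not along the pixel's ray), 0 where there is no reading), "fx", "fy", "cx", "cy" (pixels), "k1" (the pictures are not rectified: a ray, as slopes to the right and down, at radius r is drawn at 1 + k1 r^2 times it, then the intrinsics apply), "rvec" (rotation vector, rad) and "tvec" (3), from world to camera coordinates, as OpenCV has them. Camera axes: x right, y down, z forward; pixel columns grow to the right and rows downward; lengths in m; the calibration is good to about 2 mm. A picture is of the moment at which its call begins.
- robot.close_job(): hands the job in, once; it reports no verdict.
The state is a dict: "t": time; "q": joint angles; "dq": joint speeds; "joint_torque": joint torques, N m; "tool_pos": TCP position; "orientation": TCP orientation; "force": force on the tool from outside, world axes, zero at the start; "wrist_torque": the same for the moment, N m; "opening": finger opening in m.
Only numpy, scipy, OpenCV 4.12 (cv2) and the standard library are available. Lean on these libraries where they do the work, as an engineer would, in place of code of your own. Each camera call takes 0.05 s, during which the arm holds its last target.

## Task

Set the light source for the next photograph of the bamboo slips: push the upright tab of its filter turret with a fingertip until the tab's nose points at the middle of the round plate marked with two dots, then press the white shutter button on the same box right down and let it come up again. Do not press the button before the turret is set, do not pinch the tab between the fingers, and leave everything else on the bench where it is.

Things in the scene. Friction and masses are not known exactly. Their poses are not given: they have to be found in the camera images.
- housing: grey light-source box fixed to the bench, 300 x 340 mm (its x, y), top 50 mm above the bench; origin at the centre of its underside. A flat aluminium turret plate, 170 mm across and 12 mm thick, turns on its top about the upright line through the box's origin; in its middle is a hub 40 mm across rising 10 mm above the plate
- turret_axis (a point): point on the turret's turning axis, at the plate's upper face, 62 mm above the bench (covered by the hub)
- turret_plate (a joint): turret angle, rad, from -1.45 to 1.45 (end stops); 0 when the tab points along the box's own -x, growing counterclockwise seen from above, so the tab stands in the box's direction pi + angle. Turns smoothly without clicks, against steady friction of about 0.22 N m (2.5 N at the tab), and stays where it is left; starts between -0.3 and 0.3
- tab_top (a point): middle of the upper edge of the tab, 90 mm from the axis and 102 mm above the bench. The tab is one upright steel fin set radially on the turret's rim: 14 mm thick in all (a dark flat cheek on either side of a 4 mm web that stands 4.5 mm higher than the cheeks and a little longer), from 70 to 110 mm from the axis, 40 mm high above the turret plate, free on both sides; a small pointed nose at its foot ends 113 mm from the axis
- pointer (a point): the spot that the nose points at: 138 mm from the axis straight out along the tab, just above the box's top (no solid thing). It lies over a plate's centre when the tab points exactly at it. Turns with the turret
- label_1: round white index plate with one black dot, 52 mm across and 3 mm thick, fixed on the box's top; origin at the centre of its underside, 138 mm from the turret axis. The four plates sit 0.6 and 1.2 rad to either side of the tab's zero direction; which sits where differs each time
- label_2: round white index plate with two black dots side by side, the wanted one, 52 mm across and 3 mm thick, fixed on the box's top; origin at the centre of its underside, 138 mm from the turret axis. The four plates sit 0.6 and 1.2 rad to either side of the tab's zero direction; which sits where differs each time
- label_3: round white index plate with three black dots in a triangle, 52 mm across and 3 mm thick, fixed on the box's top; origin at the centre of its underside, 138 mm from the turret axis. The four plates sit 0.6 and 1.2 rad to either side of the tab's zero direction; which sits where differs each time
- label_4: round white index plate with four black dots in a square, 52 mm across and 3 mm thick, fixed on the box's top; origin at the centre of its underside, 138 mm from the turret axis. The four plates sit 0.6 and 1.2 rad to either side of the tab's zero direction; which sits where differs each time
- shutter_top (a point): middle of the upper face of the white round shutter button, 32 mm across, 72 mm above the bench when up, in a black collar 48 mm across whose rim is 62 mm above the bench (the pressed button still stands 4 mm proud of it), 60 mm along the box's x and -115 mm along its y from the box's centre; pressed straight down
- shutter (a joint): shutter button travel, m: 0 up, 0.006 fully down (takes about 4 N); springs back when let go
- spare_filter: dark steel filter ring 38 mm across, 8 mm high, on the box's top behind the turret; loose bystander, origin at the centre of its underside. To be left alone
- lens_cap: black cap 40 mm across, 13 mm high, on the box's top, left rear; loose bystander, origin at the centre of its underside. To be left alone
- brush: brush 170 mm long lying flat, on the bench left of the box; loose bystander, origin at the centre of its underside. To be left alone
- jar: amber glass jar 52 mm across, 70 mm high, on the bench behind and right of the box; loose bystander, origin at the centre of its underside. To be left alone
- dish: clear shallow dish of toothpicks, 96 mm across, 14 mm high, on the bench to the right; loose bystander, origin at the centre of its underside. To be left alone
- bowl: blue bowl 84 mm across, 35 mm high, on the bench to the left; loose bystander, origin at the centre of its underside. To be left alone
- blower: black rubber air blower 60 mm across, 95 mm high, standing, on the bench to the right; loose bystander, origin at the centre of its underside. To be left alone

How it is judged:
By the outcome, as a careful person would: the job done as asked, in the order asked, and still so for the second after the job is handed in, with the robot touching nothing.
It also fails if it takes over 51 s, if anything falls off the work surface, if the arm or the gripper's body presses on something with over 40 N, if the wrist force passes 120 N, or if a joint passes its speed limit or range.

## Working session

There is one attempt and no reset: what is moved stays moved. The work goes in short steps, Python scripts to look and compute and a shell command to move; the robot and the scene stay as the last step left them, time stands still between calls to the robot, and variables do not carry over. Pictures are saved under pics/ and viewed, and the job is handed in when it is done.

```bash
ls; mkdir -p pics; python3 - <<'E'
from plant import robot, imaging
import cv2
s=robot.read_state(); print(s)
for n in("scene","top"):
    c=imaging.read_camera(n); cv2.imwrite(f"pics/{n}0.png",c["color"][:,:,::-1])
    print(n,[c[k] for k in("fx","fy","cx","cy","k1","rvec","tvec")])
E
```

```text
pics
{'t': 0.0, 'q': array([-1.37137985e+00,  1.31157262e-01,  1.48927489e+00, -2.94003452e-05,
        1.52297514e+00, -8.54195000e-02]), 'dq': array([ 0.00270103,  0.00053805,  0.00067381, -0.00133756, -0.00210372,
       -0.00229356]), 'joint_torque': array([-2.70712117e-03, -5.59845150e+01, -4.91765749e+01,  7.65643129e-02,
        3.55360564e-02, -1.29096138e-04]), 'tool_pos': array([ 0.16856013, -0.57560211,  0.40369187]), 'orientation': array([-1.32936416,  0.99782029, -0.9955368 ]), 'force': array([0.31292133, 0.05587994, 0.00321396]), 'wrist_torque': array([-0.03107473,  0.03551202, -0.03775526]), 'opening': 0.09313541054085024}
scene [440.06900935450614, 440.06900935450614, 318.1890555637044, 236.49804376673788, -0.03117735600846437, array([ 2.3945437 ,  0.75520344, -0.24560127]), array([-0.4509093 , -0.20145867,  1.54409792])]
top [596.8669193921281, 596.8669193921281, 322.9255681342381, 238.98989846534994, -0.14240615738301232, array([ 2.14042323, -2.16463918,  0.18638224]), array([-0.00587051,  0.5714599 ,  1.44833212])]
```

View pics/scene0.png

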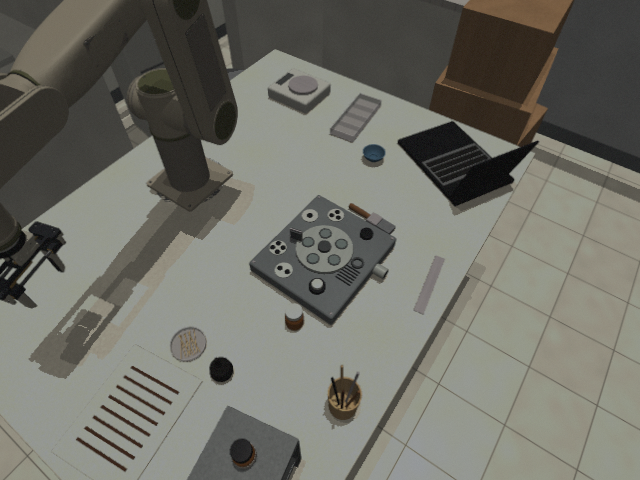

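View pics/top0.png

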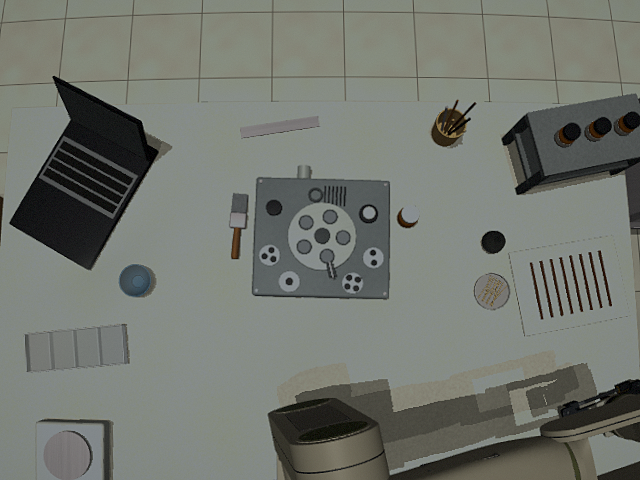

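```bash
python3 - <<'E'
from plant import robot
from scipy.spatial.transform import Rotation as R
s=robot.read_state(); print(R.from_rotvec(s['orientation']).as_matrix().round(3))
E
```

```text
[[ 0.281 -0.     0.96 ]
 [-0.96   0.002  0.281]
 [-0.002 -1.     0.   ]]
```

```bash
cat > h.py <<'E'
import numpy as np, cv2
from plant import robot, imaging
from scipy.spatial.transform import Rotation as R
class Cam:
    def __init__(s,n):
        s.c=imaging.read_camera(n); c=s.c
        s.im=c["color"]; s.K=np.array([[c["fx"],0,c["cx"]],[0,c["fy"],c["cy"]],[0,0,1]])
        s.Rm=cv2.Rodrigues(np.array(c["rvec"]))[0]; s.t=np.array(c["tvec"]); s.D=np.array([c["k1"],0,0,0.])
    def onplane(s,uv,z):
        uv=np.asarray(uv,float).reshape(-1,1,2)
        n=cv2.undistortPoints(uv,s.K,s.D).reshape(-1,2)
        d=np.c_[n,np.ones(len(n))]@s.Rm; o=-s.Rm.T@s.t
        return o+d*((z-o[2])/d[:,2])[:,None]
    def proj(s,P):
        return cv2.projectPoints(np.asarray(P,float).reshape(-1,1,3),cv2.Rodrigues(s.Rm)[0],s.t,s.K,s.D)[0].reshape(-1,2)
    def crop(s,u0,v0,u1,v1,k,name):
        cv2.imwrite("pics/"+name,cv2.resize(s.im[v0:v1,u0:u1,::-1],None,fx=k,fy=k,interpolation=cv2.INTER_CUBIC))
E
python3 - <<'E'
from h import *
for n,(u0,v0,u1,v1),k in(("top",(240,165,400,305),5),("scene",(240,185,405,325),4.8)):
    c=Cam(n); c.crop(u0,v0,u1,v1,k,n+"_z.png")
    g=cv2.cvtColor(c.im,cv2.COLOR_RGB2GRAY)[v0:v1,u0:u1]
    hsv=cv2.cvtColor(c.im,cv2.COLOR_RGB2HSV)[v0:v1,u0:u1]
    cs,_=cv2.findContours((g>150).astype(np.uint8),cv2.RETR_EXTERNAL,cv2.CHAIN_APPROX_NONE)
    for q in cs:
        a=cv2.contourArea(q)
        if 60<a<9000:
            e=cv2.fitEllipse(q); uv=np.array(e[0])+[u0,v0]
            print(n,a,uv.round(1),np.round(e[1],1),c.onplane(uv,.053).round(4)[0],c.onplane(uv,.072).round(4)[0])
E
```

```text
scene 74.5 [309.9 319.7] [ 9.3 19.8] [ 0.6758 -0.2195  0.053 ] [ 0.6815 -0.2271  0.072 ]
scene 8963.0 [324.7 257.7] [146.7 179.1] [ 0.5958 -0.0333  0.053 ] [ 0.6029 -0.0442  0.072 ]
```

View pics/top_z.png

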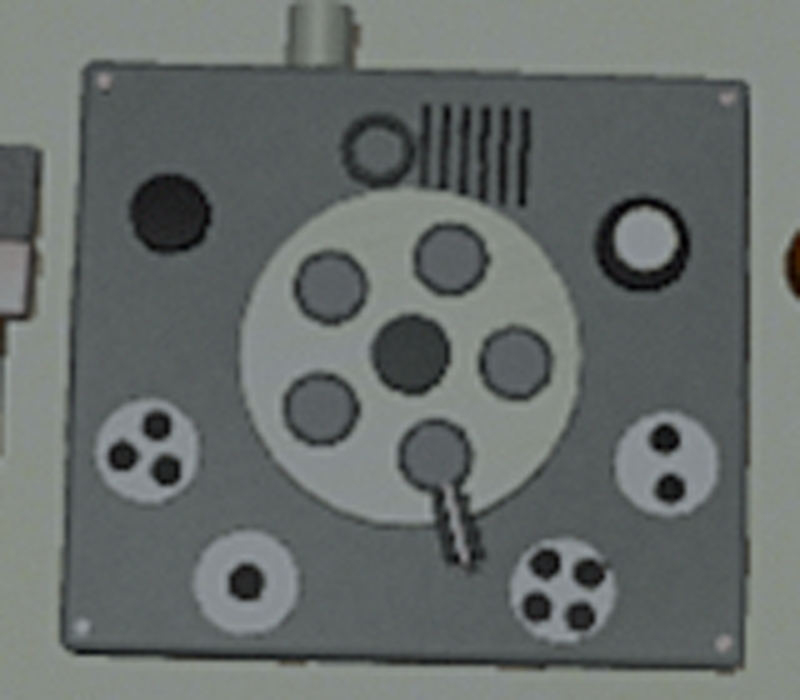

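View pics/scene_z.png

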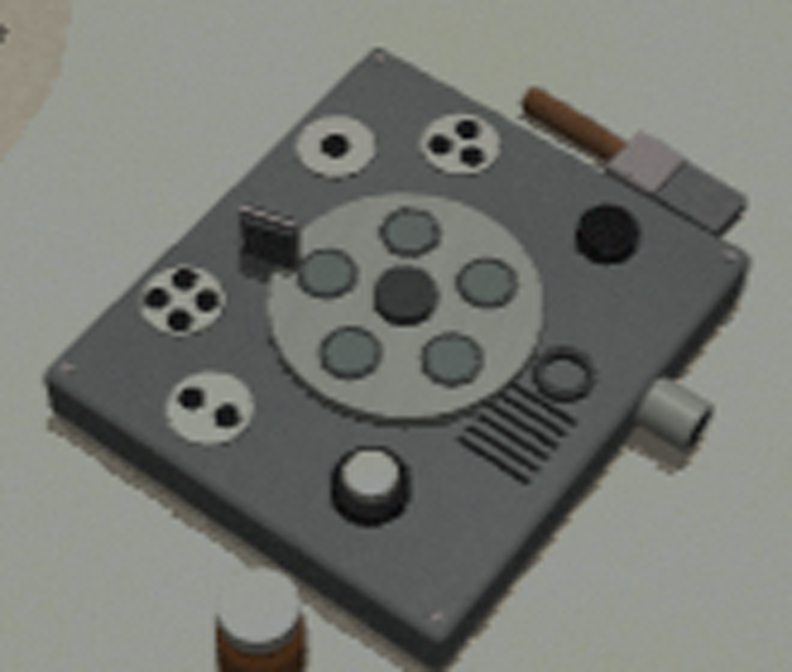

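```bash
cat > m.py <<'E'
from h import *
def ell(c,u,v,r,z,thr=None,inv=False):
    u0,v0=int(u-r),int(v-r); g=cv2.cvtColor(c.im,cv2.COLOR_RGB2GRAY)[v0:v0+2*r,u0:u0+2*r]
    g=cv2.resize(g,None,fx=4,fy=4,interpolation=cv2.INTER_CUBIC)
    t,b=cv2.threshold(g,0,255,cv2.THRESH_OTSU)
    cs,_=cv2.findContours(b,cv2.RETR_EXTERNAL,cv2.CHAIN_APPROX_NONE)
    q=max(cs,key=cv2.contourArea); q=cv2.convexHull(q); e=cv2.fitEllipse(q)
    uv=(np.array(e[0])+.5)/4-.5+[u0,v0]
    return uv,np.array(e[1])/4,c.onplane(uv,z)[0]
def labels(n):
    c=Cam(n)
    if n=="top": L={3:(269.4,255.2),1:(289,281.4),4:(352.7,282.8),2:(373.2,257.6)}; sh=(369,213); r=14
    else: L={1:(310,215.5),3:(336,215),4:(277.8,247.3),2:(283.7,270)}; sh=(317,284); r=10
    P={}
    for k,(u,v) in L.items():
        uv,ax,P[k]=ell(c,u,v,r,.053); print(n,k,uv.round(1),ax.round(1),P[k].round(4))
    uv,ax,S=ell(c,*sh,9,.072); print("shutter",uv.round(1),ax.round(1),S.round(4))
    return c,P,S
def axis(P):
    # side plates: assign angles by order (ccw): 3:-1.2,1:-.6,4:.6,2:1.2
    A={3:-1.2,1:-.6,4:.6,2:1.2}; ks=list(A)
    m=np.array([[.138*np.cos(np.pi+A[k]),.138*np.sin(np.pi+A[k])] for k in ks]); w=np.array([P[k][:2] for k in ks])
    mc,wc=m.mean(0),w.mean(0); H=(m-mc).T@(w-wc); th=np.arctan2(H[0,1]-H[1,0],H[0,0]+H[1,1])
    Rz=np.array([[np.cos(th),-np.sin(th)],[np.sin(th),np.cos(th)]]); o=wc-Rz@mc
    res=w-(o+m@Rz.T); return o,th,Rz,res
E
python3 - <<'E'
from m import *
for n in("top","scene"):
    c,P,S=labels(n); o,th,Rz,res=axis(P); print("axis",o.round(4),"th",th.round(4),"res mm",(res*1e3).round(1).tolist())
    print("shutter pred",(o+Rz@[.06,-.115]).round(4), "shutter in box",(Rz.T@(S[:2]-o)).round(4))
    print("hub px",c.proj([[*o,.072]]).round(1))
    if n=="top":
        # tab top web pixel ends in top crop
        for a in ((448,487),(464,563)): 
            p=c.onplane(np.array(a)/5+[240-.4,165-.4],.102)[0]; d=Rz.T@(p[:2]-o); print(p.round(4),np.hypot(*d).round(4),"ang",np.arctan2(-d[1],-d[0]).round(3))
    d=c.c["depth"]; print("depth hub", d[tuple(c.proj([[*o,.072]])[0].round().astype(int)[::-1])])
E
```

```text
top 3 [269.  254.7] [20.8 21.1] [0.5318 0.1217 0.053 ]
top 1 [288.7 281. ] [20.8 21.1] [0.4662 0.0733 0.053 ]
top 4 [352.1 282.7] [21.2 21.5] [ 0.4604 -0.0824  0.053 ]
top 2 [372.9 257.3] [20.6 21. ] [ 0.5227 -0.1354  0.053 ]
shutter [368.6 212.3] [12.7 12.8] [ 0.6327 -0.1256  0.072 ]
axis [ 0.5772 -0.0086] th -0.0358 res mm [[-0.0, 0.0], [0.1, -0.1], [-0.2, 0.0], [0.1, 0.0]]
shutter pred [ 0.633  -0.1257] shutter in box [ 0.0596 -0.1149]
hub px [[321.6 234.9]]
[ 0.5067 -0.0252  0.102 ] 0.0724 ang 0.267
[ 0.4703 -0.0323  0.102 ] 0.1095 ang 0.254
depth hub 1.4620746
scene 1 [309.5 214.9] [12.5 16.5] [0.4649 0.0733 0.053 ]
scene 3 [335.4 214.4] [12.6 16.7] [0.5304 0.1218 0.053 ]
scene 4 [277.5 247. ] [14.5 17.9] [ 0.4595 -0.0823  0.053 ]
scene 2 [283.2 269.5] [15.  18.5] [ 0.5218 -0.135   0.053 ]
shutter [316.7 283. ] [ 9.3 11.1] [ 0.6324 -0.1263  0.072 ]
axis [ 0.5761 -0.0083] th -0.0338 res mm [[-0.0, -0.2], [0.0, -0.1], [-0.1, 0.1], [0.0, 0.2]]
shutter pred [ 0.6322 -0.1253] shutter in box [ 0.0603 -0.116 ]
hub px [[324.1 245.1]]
depth hub 1.2817439
```

```bash
python3 -m inch '[{"x":-12,"z":12},{"x":-24,"z":23},{"x":-34,"z":33},{"x":-34,"z":33},{"x":-34,"z":33},{"x":-34,"z":33},{"x":-34,"z":33},{"x":-34,"z":33},{"x":-34,"z":33},{"x":-34,"z":33},{"x":-34,"z":33},{"x":-34,"z":33}]' -1 20
cat > st.py <<'E'
from h import *
O=np.array([.5767,-.0085]); TH=-.035
s=robot.read_state(); M=R.from_rotvec(s['orientation']).as_matrix(); p=s['tool_pos']
print("t",round(s['t'],2),"tip",p[:2].round(4),"tipz",(p+M[:,1]*.186)[2].round(4),"xaxis ang",np.arctan2(M[1,0],M[0,0]).round(4),"tilt",M[:,1].round(3),"F",s['force'].round(1),"open",round(s['opening'],4),"q",s['q'].round(2))
def to(x,y,ztip): # tool-frame delta in mm
    d=np.array([x,y,ztip+.186])-p; return (M.T@d*1e3).round(1)
def behind(a,off,r=.09):
    w=np.pi+TH+a; return O+r*np.array([np.cos(w),np.sin(w)])-off*np.array([-np.sin(w),np.cos(w)])
E
python3 - <<'E'
from st import *
b=behind(.26,.045); print(b,to(*b,.2))
E
```

```text
t 0.3 tip [ 0.1686 -0.5757] tipz 0.2184 xaxis ang -1.286 tilt [-0.     0.001 -1.   ] F [ 1.   0.  -0.9] open 0.0935 q [-1.37  0.13  1.49 -0.    1.52 -0.09]
[0.47892874 0.01528616] [-480.    18.7  463.9]$[0]: bad value
```

```bash
python3 -m inch '[{"x":-12,"y":0,"z":12,"twist":0},{"x":-24,"y":0,"z":23,"twist":0},{"x":-34,"y":0,"z":33,"twist":0},{"x":-34,"y":0,"z":33,"twist":0},{"x":-34,"y":0,"z":33,"twist":0},{"x":-34,"y":0,"z":33,"twist":0},{"x":-34,"y":0,"z":33,"twist":0},{"x":-34,"y":0,"z":33,"twist":0},{"x":-34,"y":0,"z":33,"twist":0},{"x":-34,"y":0,"z":33,"twist":0},{"x":-34,"y":0,"z":33,"twist":0},{"x":-34,"y":0,"z":33,"twist":0}]' -1 20
python3 - <<'E'
from st import *
b=behind(.26,.045); print(b,to(*b,.2))
E
```

```text
t: 1.5
tool_pos: [0.4137, -0.1105, 0.4051]
orientation: [-1.33, 0.996, -0.998]
force: [1.5, -1.3, 1.1]
opening: 0.0028
t 1.5 tip [ 0.4137 -0.1105] tipz 0.2191 xaxis ang -1.2861 tilt [ 0.001 -0.    -1.   ] F [ 1.5 -1.3  1.1] open 0.0028 q [-0.38 -0.35  1.94 -0.    1.56  0.91]
[0.47892874 0.01528616] [-102.4   19.1   98. ]
```

```bash
python3 -m inch '[{"x":-34,"y":0,"z":33,"twist":0},{"x":-34,"y":0,"z":33,"twist":0},{"x":-20,"y":0,"z":18,"twist":0.03},{"x":-10,"y":10,"z":8,"twist":0.03},{"x":0,"y":25,"z":0,"twist":0},{"x":0,"y":25,"z":0,"twist":0},{"x":0,"y":20,"z":0,"twist":0},{"x":0,"y":10,"z":0,"twist":0},{"x":0,"y":0,"z":0,"twist":0},{"x":0,"y":0,"z":0,"twist":0}]'
python3 - <<'E'
from st import *
b=behind(.26,.045); print(b,to(*b,.077))
c=Cam("top"); c.crop(240,165,400,305,5,"a1.png"); c=Cam("scene"); c.crop(240,185,405,325,4.8,"a2.png")
E
```

```text
t: 2.5
tool_pos: [0.4746, 0.0073, 0.3156]
orientation: [-1.307, 1.041, -1.043]
force: [0.1, -0.6, -0.2]
opening: 0.0006
t 2.5 tip [0.4746 0.0073] tipz 0.1296 xaxis ang -1.3461 tilt [ 0.001 -0.    -1.   ] F [ 0.1 -0.6 -0.2] open 0.0006 q [-0.09 -0.15  1.94  0.    1.36  1.25]
[0.47892874 0.01528616] [-6.9 52.6  5.9]
```

View pics/a1.png

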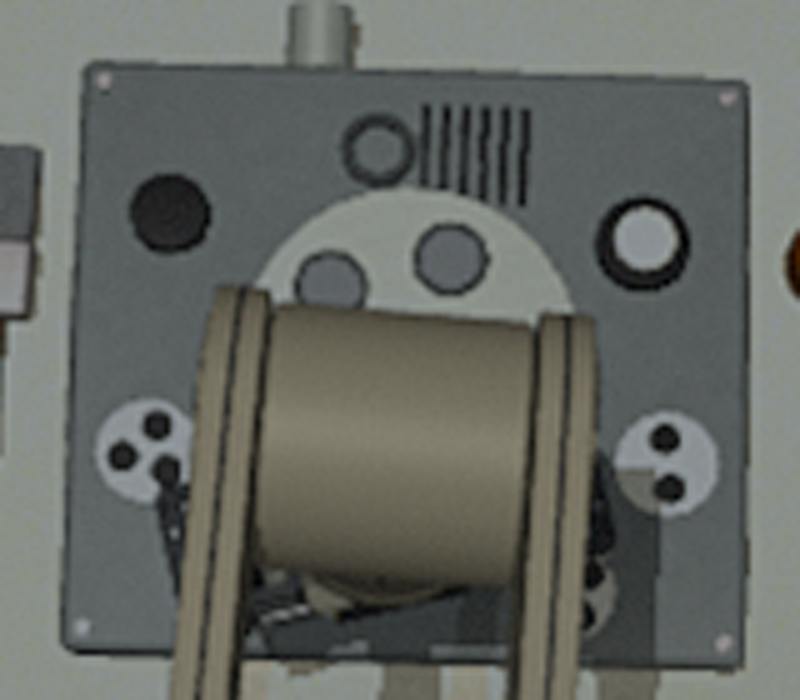

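View pics/a2.png

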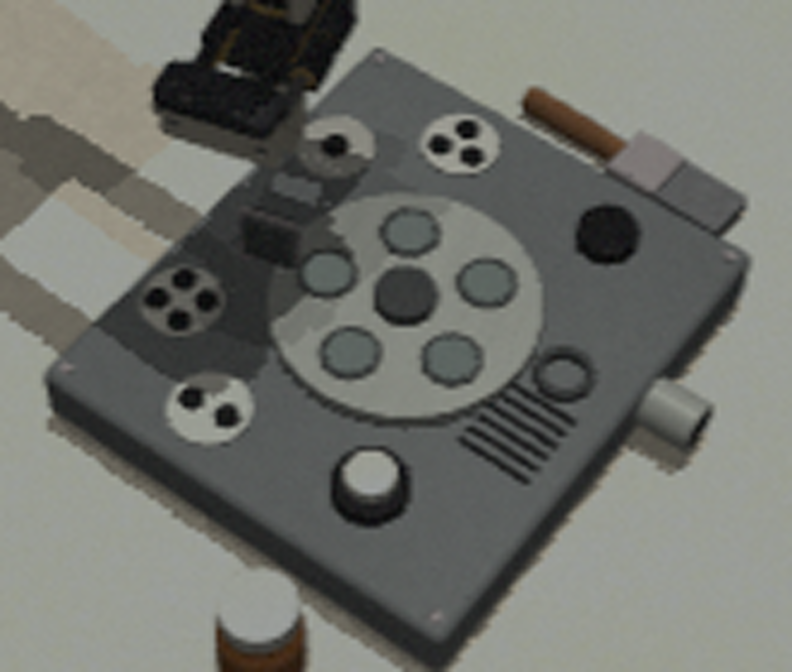

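```bash
python3 -m inch '[{"x":-7,"y":0,"z":6,"twist":0},{"x":0,"y":18,"z":0,"twist":0},{"x":0,"y":18,"z":0,"twist":0},{"x":0,"y":12,"z":0,"twist":0},{"x":0,"y":5,"z":0,"twist":0},{"x":0,"y":0,"z":0,"twist":0},{"x":0,"y":0,"z":0,"twist":0}]'
python3 - <<'E'
from st import *
b=behind(.26,.045); print(b,to(*b,.077)); print(to(*behind(.26,.0275),.077))
c=Cam("scene"); c.crop(240,185,360,285,6.5,"b2.png")
E
```

```text
t: 3.3
tool_pos: [0.4791, 0.0155, 0.2625]
orientation: [-1.307, 1.041, -1.043]
force: [-1.0, 0.5, 0.4]
opening: 0.0005
t 3.3 tip [0.4791 0.0155] tipz 0.0765 xaxis ang -1.3461 tilt [ 0.001 -0.    -1.   ] F [-1.   0.5  0.4] open 0.0005 q [-0.07 -0.08  1.97  0.    1.25  1.27]
[0.47892874 0.01528616] [ 0.2 -0.5 -0.2]
[17.7 -0.5 -0.2]
```

View pics/b2.png

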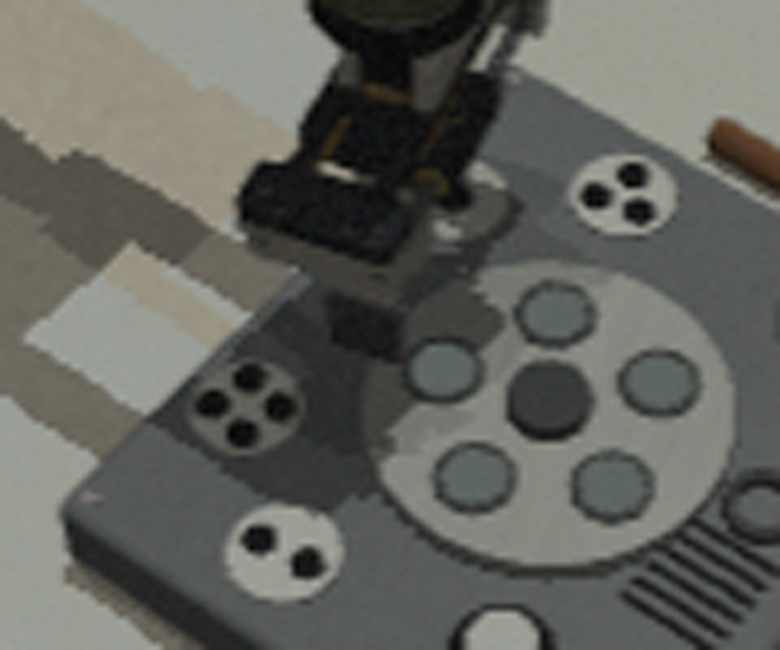

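```bash
python3 -m inch '[{"x":6,"y":0,"z":0,"twist":0},{"x":6,"y":0,"z":0,"twist":0},{"x":5,"y":0,"z":0,"twist":0},{"x":4,"y":0,"z":0,"twist":0},{"x":4,"y":0,"z":0,"twist":0},{"x":3,"y":0,"z":0,"twist":0},{"x":0,"y":0,"z":0,"twist":0}]'
python3 - <<'E'
from st import *
c=Cam("scene"); c.crop(240,185,360,285,6.5,"b3.png")
E
```

```text
t: 4.05
tool_pos: [0.4849, -0.0121, 0.2617]
orientation: [-1.307, 1.042, -1.042]
force: [-0.7, 1.0, 0.8]
opening: 0.0003
t 4.05 tip [ 0.4849 -0.0121] tipz 0.0757 xaxis ang -1.3464 tilt [-0. -0. -1.] F [-0.7  1.   0.8] open 0.0003 q [-0.13 -0.06  1.96 -0.    1.25  1.22]
```

View pics/b3.png

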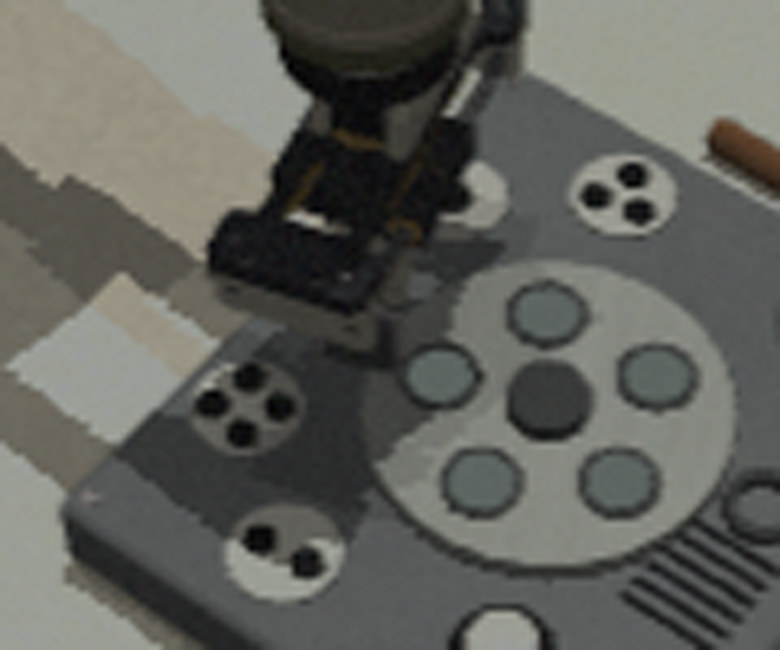

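```bash
cat > w.py <<'E'
from h import *
def windows(c,o,th,z=.062,show=False):
    # blobs darker than plate, size of a window
    g=cv2.cvtColor(c.im,cv2.COLOR_RGB2GRAY); k=6
    ctr=c.proj([[*o,z]])[0]; u0,v0=(ctr-35).astype(int)
    G=cv2.resize(g[v0:v0+70,u0:u0+70],None,fx=k,fy=k,interpolation=cv2.INTER_CUBIC)
    out={}
    for t in range(40,170,4):
        for inv in(0,1):
            b=((G<t) if not inv else (G>t)).astype(np.uint8)
            cs,_=cv2.findContours(b,cv2.RETR_LIST,cv2.CHAIN_APPROX_NONE)
            for q in cs:
                if len(q)<30: continue
                uv=(q.reshape(-1,2)+.5)/k-.5+[u0,v0]
                W=c.onplane(uv,z)[:,:2]; e=cv2.minEnclosingCircle((W*1e3).astype(np.float32))
                A=cv2.contourArea((W*1e3).astype(np.float32)); r=e[1]
                if 13<r<22 and A/(np.pi*r*r)>.86:
                    m=cv2.moments((W*1e3).astype(np.float32)); p=np.array([m['m10'],m['m01']])/m['m00']/1e3-o
                    rho=np.hypot(*p)
                    if .04<rho<.068:
                        a=np.arctan2(p[1],p[0])-np.pi-th
                        a=(a+np.pi)%(2*np.pi)-np.pi
                        key=round(a/.3); out.setdefault(round(a,1),[]).append((a,rho,r))
    L=sorted(x for v in out.values() for x in v); G2=[]
    for x in L:
        if G2 and x[0]-G2[-1][-1][0]<.2: G2[-1].append(x)
        else: G2.append([x])
    P=2*np.pi/5
    for v in G2:
        a=np.median([x[0] for x in v]); print(" win",a.round(3),"mod",round(a%P,3),"rho",np.median([x[1] for x in v]).round(4),"r",np.median([x[2] for x in v]).round(1),len(v))
E
python3 - <<'E'
from w import *
class F(Cam): pass
o={"top":([.5772,-.0086],-.0358),"scene":([.5761,-.0083],-.0338)}
for n in("top","scene"):
    print(n); c=Cam(n); windows(c,np.array(o[n][0]),o[n][1])
E
```

```text
top
 win 2.845 mod 0.331 rho 0.0521 r 19.5 46
scene
 win -2.175 mod 0.338 rho 0.0518 r 20.1 28
 win -0.916 mod 0.34 rho 0.053 r 15.4 17
 win 0.312 mod 0.312 rho 0.0526 r 15.0 15
 win 1.583 mod 0.326 rho 0.0518 r 20.5 26
 win 2.846 mod 0.333 rho 0.0517 r 20.6 23
```

```bash
python3 - <<'E'
from w import *
o={"top":([.5772,-.0086],-.0358),"scene":([.5761,-.0083],-.0338)}
for n in("top","scene"):
    print(n); c=Cam(n); c.im=cv2.imread(f"pics/{n}0.png")[:,:,::-1].copy(); windows(c,np.array(o[n][0]),o[n][1])
E
```

```text
top
 win -2.256 mod 0.257 rho 0.0518 r 19.4 46
 win -0.993 mod 0.263 rho 0.0516 r 19.5 51
 win 1.518 mod 0.261 rho 0.0523 r 19.7 39
 win 2.768 mod 0.254 rho 0.0522 r 19.5 49
scene
 win -2.244 mod 0.269 rho 0.0518 r 20.4 27
 win -0.986 mod 0.271 rho 0.0522 r 21.3 12
 win 0.238 mod 0.238 rho 0.0528 r 14.9 7
 win 1.506 mod 0.249 rho 0.0519 r 20.3 27
 win 2.77 mod 0.256 rho 0.0517 r 20.9 20
```

```bash
python3 -m inch '[{"x":3,"y":0,"z":-1,"twist":-0.07},{"x":6,"y":0,"z":-1.2,"twist":-0.07},{"x":6,"y":0,"z":-1.2,"twist":-0.07},{"x":6,"y":0,"z":-1.2,"twist":-0.07},{"x":6,"y":0,"z":-1.2,"twist":-0.07},{"x":6,"y":0,"z":-1.2,"twist":-0.07},{"x":0,"y":0,"z":0,"twist":0},{"x":0,"y":0,"z":0,"twist":0}]'
cat > chk.py <<'E'
from st import *
from w import windows
import sys
def rel(a):
    w=np.pi+TH+a; d=p[:2]-O; print("rel to tab",a,": r",(d@[np.cos(w),np.sin(w)]).round(4),"off",(-d@[-np.sin(w),np.cos(w)]).round(4),"want xang",round(TH+a-np.pi/2,3))
o={"top":([.5772,-.0086],-.0358),"scene":([.5761,-.0083],-.0338)}
for n in("top","scene"):
    print(n); c=Cam(n); windows(c,np.array(o[n][0]),o[n][1])
    c.crop(240,165,400,305,5,sys.argv[1]+n+".png") if n=="top" else c.crop(240,185,405,325,4.8,sys.argv[1]+n+".png")
for a in map(float,sys.argv[2:]): rel(a)
E
python3 chk.py c 0.332 .65
```

```text
t: 5.1
tool_pos: [0.4917, -0.0445, 0.2617]
orientation: [-1.447, 0.724, -0.724]
force: [-0.1, -0.0, 0.8]
opening: 0.0007
t 5.1 tip [ 0.4917 -0.0445] tipz 0.0757 xaxis ang -0.9282 tilt [ 0. -0. -1.] F [-0.1 -0.   0.8] open 0.0007 q [-0.19 -0.04  1.93 -0.    1.25  0.73]
top
 win -1.819 mod 0.694 rho 0.0518 r 19.5 45
scene
 win -3.071 mod 0.699 rho 0.0514 r 20.3 28
 win -1.812 mod 0.701 rho 0.052 r 20.9 17
 win -0.551 mod 0.706 rho 0.0519 r 21.3 11
 win 1.95 mod 0.693 rho 0.0516 r 20.3 25
rel to tab 0.332 : r 0.0918 off -0.0096 want xang -1.274
rel to tab 0.65 : r 0.0902 off 0.0196 want xang -0.956
```

View pics/cscene.png

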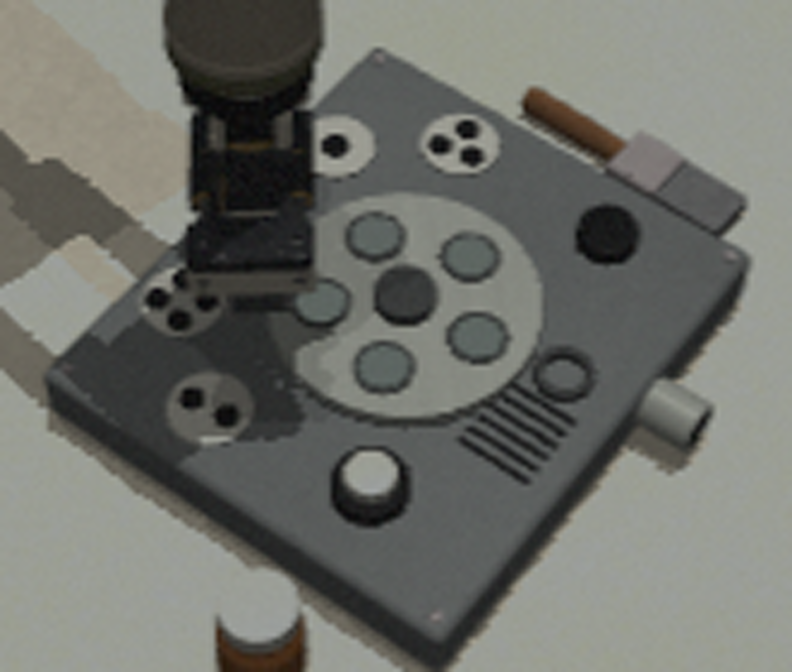

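```bash
python3 -m inch '[{"x":4,"y":0,"z":-1,"twist":-0.06},{"x":6,"y":0,"z":-1.4,"twist":-0.07},{"x":6,"y":0,"z":-1.4,"twist":-0.07},{"x":6,"y":0,"z":-1.4,"twist":-0.07},{"x":6,"y":0,"z":-1.4,"twist":-0.07},{"x":5,"y":0,"z":-1,"twist":-0.05},{"x":3,"y":0,"z":-0.5,"twist":-0.03},{"x":0,"y":0,"z":0,"twist":0},{"x":0,"y":0,"z":0,"twist":0}]'
python3 chk.py d 1.1
```

```text
t: 6.1
tool_pos: [0.5128, -0.0743, 0.2617]
orientation: [-1.534, 0.398, -0.398]
force: [-0.5, 0.0, -0.2]
opening: 0.0005
t 6.1 tip [ 0.5128 -0.0743] tipz 0.0757 xaxis ang -0.5075 tilt [ 0.  0. -1.] F [-0.5  0.  -0.2] open 0.0005 q [-0.24  0.03  1.87  0.    1.25  0.26]
top
 win -2.679 mod 1.091 rho 0.0521 r 19.3 48
 win -1.42 mod 1.094 rho 0.0518 r 19.6 45
scene
 win -2.672 mod 1.098 rho 0.052 r 20.5 26
 win -1.411 mod 1.102 rho 0.0522 r 20.2 29
 win 2.347 mod 1.09 rho 0.0516 r 20.5 7
rel to tab 1.1 : r 0.0885 off 0.0241 want xang -0.506
```

View pics/dscene.png

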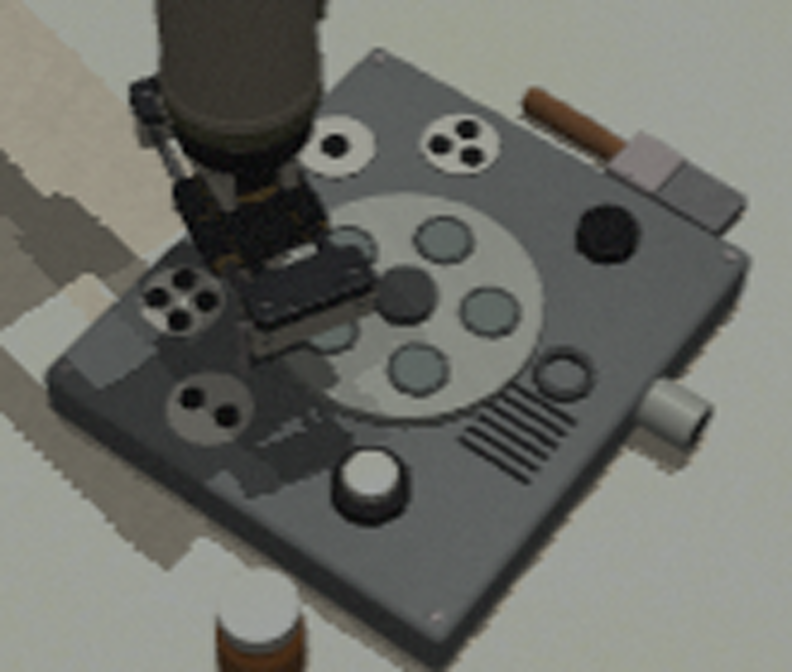

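```bash
python3 -m inch '[{"x":3,"y":0,"z":-0.7,"twist":-0.035},{"x":3,"y":0,"z":-0.7,"twist":-0.035},{"x":2,"y":0,"z":-0.4,"twist":-0.02},{"x":1,"y":0,"z":-0.2,"twist":-0.01},{"x":0,"y":0,"z":0,"twist":0},{"x":0,"y":0,"z":0,"twist":0},{"x":0,"y":0,"z":0,"twist":0}]'
python3 chk.py e 1.195 1.2
```

```text
t: 6.9
tool_pos: [0.5198, -0.0803, 0.2617]
orientation: [-1.547, 0.319, -0.319]
force: [-1.3, 0.2, 1.7]
opening: 0.0003
t 6.9 tip [ 0.5198 -0.0803] tipz 0.0757 xaxis ang -0.4064 tilt [ 0. -0. -1.] F [-1.3  0.2  1.7] open 0.0003 q [-0.25  0.05  1.84 -0.    1.25  0.16]
top
 win -2.582 mod 1.188 rho 0.0519 r 19.7 44
 win -1.317 mod 1.196 rho 0.0517 r 19.8 44
scene
 win -2.57 mod 1.2 rho 0.0519 r 20.7 21
 win -1.318 mod 1.195 rho 0.0522 r 21.2 12
 win 2.443 mod 1.186 rho 0.0513 r 20.5 21
rel to tab 1.195 : r 0.0885 off 0.0235 want xang -0.411
rel to tab 1.2 : r 0.0884 off 0.0239 want xang -0.406
```

```bash
python3 -m inch '[{"x":-4,"y":0,"z":0,"twist":0},{"x":-12,"y":0,"z":0,"twist":0},{"x":-8,"y":-10,"z":0,"twist":0},{"x":0,"y":-30,"z":0,"twist":0},{"x":0,"y":-40,"z":0,"twist":0},{"x":-20,"y":-30,"z":20,"twist":0},{"x":-25,"y":-10,"z":30,"twist":0},{"x":-20,"y":0,"z":30,"twist":0},{"x":-10,"y":0,"z":10,"twist":0},{"x":0,"y":0,"z":0,"twist":0},{"x":0,"y":0,"z":0,"twist":0}]'
python3 chk.py f 1.2
```

```text
t: 8.1
tool_pos: [0.4645, 0.0411, 0.3815]
orientation: [-1.548, 0.318, -0.318]
force: [0.7, 0.3, -0.3]
opening: 0.0003
t 8.1 tip [0.4645 0.0411] tipz 0.1955 xaxis ang -0.4052 tilt [-0.    -0.001 -1.   ] F [ 0.7  0.3 -0.3] open 0.0003 q [-0.02 -0.23  1.88 -0.    1.49  0.38]
top
 win -2.579 mod 1.191 rho 0.052 r 14.8 12
scene
 win -2.569 mod 1.201 rho 0.0519 r 20.6 26
 win -1.312 mod 1.202 rho 0.0519 r 20.9 13
 win -0.08 mod 1.177 rho 0.0529 r 14.9 16
 win 1.175 mod 1.175 rho 0.0515 r 14.2 5
 win 2.447 mod 1.19 rho 0.0516 r 20.5 23
rel to tab 1.2 : r -0.0013 off 0.1227 want xang -0.406
```

View pics/ftop.png

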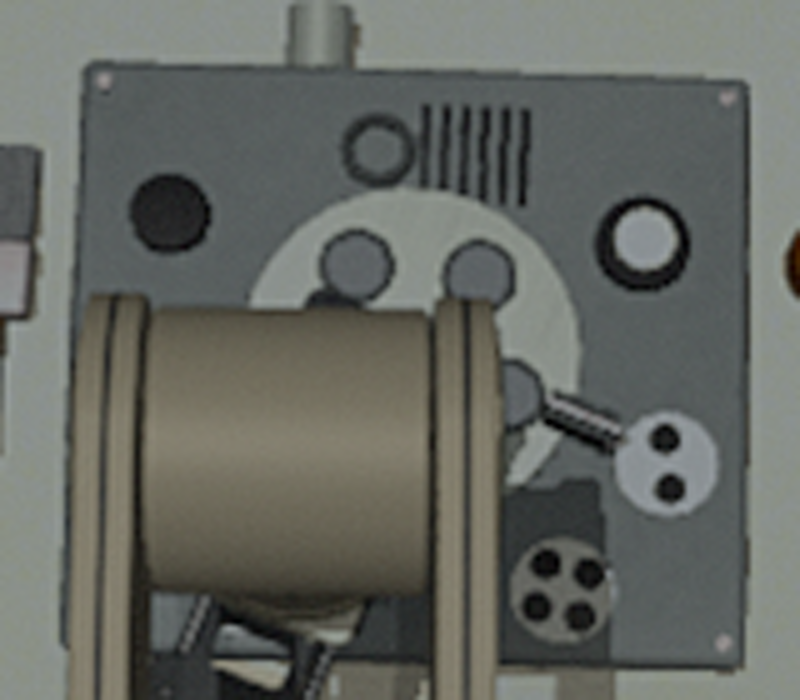

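View pics/fscene.png

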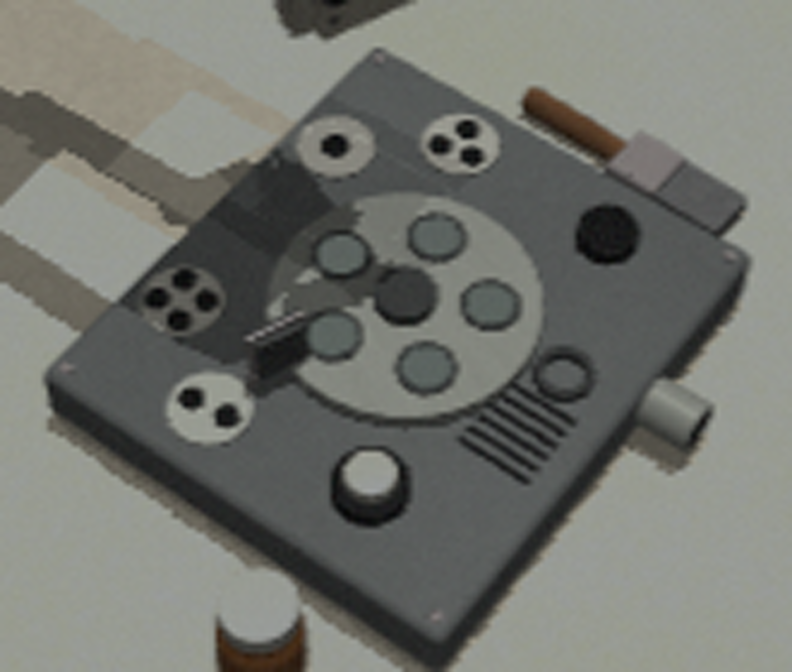

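```bash
python3 - <<'E'
from h import *
c=Cam("top"); c.crop(340,235,385,268,17,"g1.png")
c=Cam("scene"); c.crop(280,240,325,280,16,"g2.png")
E
```

```text
(no output)
```

View pics/g1.png

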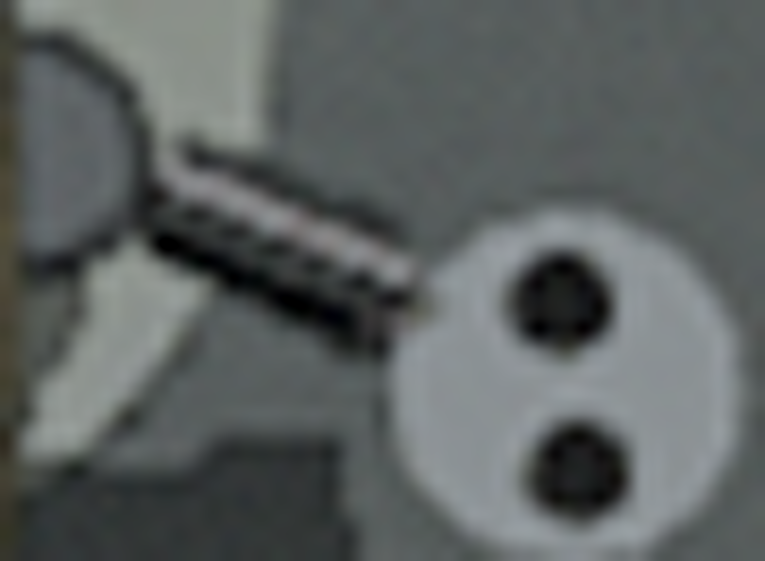

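View pics/g2.png

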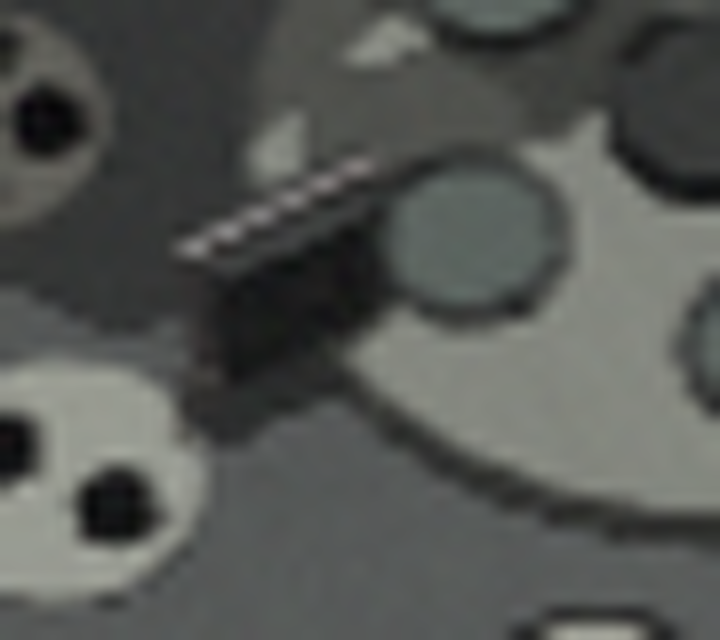

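```bash
cat > tab.py <<'E'
from h import *
def tabang(c,n,o,th,im=None,pred=1.2):
    # bright/pinkish pixels near the predicted web top
    im=c.im if im is None else im
    w=np.pi+th+pred; e=np.array([np.cos(w),np.sin(w)]); t=np.array([-e[1],e[0]])
    vv,uu=np.mgrid[150:320,240:410]; uv=np.c_[uu.ravel(),vv.ravel()]
    W=c.onplane(uv,.102)[:,:2]-o; r=W@e; s=W@t
    red=im[uv[:,1],uv[:,0]].astype(float); f=red.mean(1)
    f2=red[:,0]-red[:,1]  # web top looks pinkish
    m=(r>.074)&(r<.108)&(abs(s)<.007)
    for nm,wt in(("bright",np.clip(f[m]-np.percentile(f[m],50),0,None)),("pink",np.clip(f2[m],0,None))):
        A=np.polyfit(r[m],s[m],1,w=np.sqrt(wt+1e-9)); S=(wt*s[m]).sum()/wt.sum(); Rr=(wt*r[m]).sum()/wt.sum()
        print(n,nm,"mean off mm",(S*1e3).round(2),"-> ang",(pred+S/Rr).round(4),"slope ang",(pred+A[0]).round(3),"n",(wt>0).sum())
E
python3 - <<'E'
from tab import *
o={"top":([.5772,-.0086],-.0358),"scene":([.5761,-.0083],-.0338)}
for n in o:
    c=Cam(n); tabang(c,n,np.array(o[n][0]),o[n][1])
    im=cv2.imread(f"pics/{n}0.png")[:,:,::-1]; print(" initial:"); tabang(c,n,np.array(o[n][0]),o[n][1],im,.26)
E
```

```text
top bright mean off mm -0.32 -> ang 1.1965 slope ang 1.152 n 40
top pink mean off mm -0.21 -> ang 1.1977 slope ang 1.238 n 12
 initial:
top bright mean off mm 0.09 -> ang 0.261 slope ang 0.24 n 41
top pink mean off mm 0.49 -> ang 0.2654 slope ang 0.299 n 11
scene bright mean off mm -1.26 -> ang 1.186 slope ang 1.237 n 23
scene pink mean off mm 0.27 -> ang 1.203 slope ang 1.197 n 25
 initial:
scene bright mean off mm -1.07 -> ang 0.2483 slope ang 0.291 n 22
scene pink mean off mm 1.07 -> ang 0.2717 slope ang 0.244 n 22
```

```bash
python3 - <<'E'
from st import *
print(to(.6325,-.1257,.16))
E
```

```text
t 8.4 tip [0.4647 0.0407] tipz 0.1955 xaxis ang -0.4073 tilt [-0. -0. -1.] F [-0.3  0.2  1.1] open 0.0006 q [-0.02 -0.23  1.88 -0.    1.49  0.38]
[220.   35.5 -86.3]
```

```bash
python3 -m inch '[{"x":15,"y":0,"z":-6,"twist":0},{"x":30,"y":0,"z":-12,"twist":0},{"x":40,"y":0,"z":-16,"twist":0},{"x":40,"y":0,"z":-16,"twist":0},{"x":40,"y":0,"z":-16,"twist":0},{"x":35,"y":10,"z":-12,"twist":0},{"x":20,"y":25,"z":-8,"twist":0},{"x":0,"y":0,"z":0,"twist":0},{"x":0,"y":0,"z":0,"twist":0},{"x":0,"y":0,"z":0,"twist":0}]'
python3 - <<'E'
from st import *
print(to(.6325,-.1257,.085))
E
```

```text
t: 9.4
tool_pos: [0.6325, -0.1242, 0.3477]
orientation: [-1.547, 0.318, -0.319]
force: [0.1, 0.0, -0.2]
opening: 0.0006
t 9.4 tip [ 0.6325 -0.1242] tipz 0.1617 xaxis ang -0.4059 tilt [ 0.001 -0.    -1.   ] F [ 0.1  0.  -0.2] open 0.0006 q [-0.27  0.28  1.42  0.    1.44  0.13]
[ 0.5 76.7 -1.5]
```

```bash
python3 -m inch '[{"x":0.5,"y":20,"z":-1.5,"twist":0},{"x":0,"y":25,"z":0,"twist":0},{"x":0,"y":20,"z":0,"twist":0},{"x":0,"y":12,"z":0,"twist":0},{"x":0,"y":5,"z":0,"twist":0},{"x":0,"y":0,"z":0,"twist":0},{"x":0,"y":0,"z":0,"twist":0}]'
python3 - <<'E'
from st import *
print(to(.6325,-.1257,.066))
c=Cam("scene"); c.crop(240,185,405,325,4.8,"p1.png")
E
```

```text
t: 10.1
tool_pos: [0.633, -0.1259, 0.2663]
orientation: [-1.547, 0.317, -0.32]
force: [0.6, 0.2, 0.4]
opening: 0.0007
t 10.1 tip [ 0.633  -0.1259] tipz 0.0803 xaxis ang -0.4058 tilt [ 0.002 -0.001 -1.   ] F [0.6 0.2 0.4] open 0.0007 q [-0.28  0.35  1.49  0.    1.3   0.13]
[-0.6 14.3  0. ]
```

View pics/p1.png

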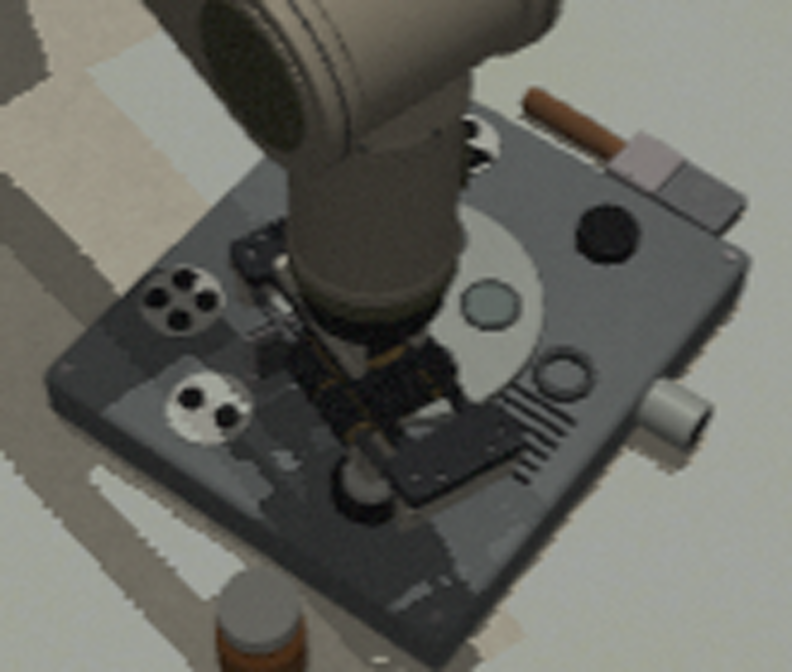

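```bash
python3 -m inch '[{"x":-0.5,"y":5,"z":0,"twist":0},{"x":0,"y":3,"z":0,"twist":0},{"x":0,"y":2,"z":0,"twist":0},{"x":0,"y":2,"z":0,"twist":0},{"x":0,"y":1.5,"z":0,"twist":0},{"x":0,"y":0,"z":0,"twist":0},{"x":0,"y":0,"z":0,"twist":0}]'
python3 st.py
```

```text
t: 10.85
tool_pos: [0.6323, -0.1258, 0.2524]
orientation: [-1.547, 0.318, -0.319]
force: [-2.4, 1.5, 8.1]
opening: 0.0007
t 10.85 tip [ 0.6323 -0.1258] tipz 0.0664 xaxis ang -0.406 tilt [ 0.001 -0.    -1.   ] F [-2.4  1.5  8.1] open 0.0007 q [-0.28  0.36  1.5  -0.    1.28  0.13]
```

```bash
python3 -m inch '[{"x":0,"y":0.7,"z":0,"twist":0},{"x":0,"y":0.5,"z":0,"twist":0},{"x":0,"y":0,"z":0,"twist":0},{"x":0,"y":0,"z":0,"twist":0}]'; python3 st.py
```

```text
t: 11.25
tool_pos: [0.6323, -0.1259, 0.2522]
orientation: [-1.547, 0.318, -0.319]
force: [-6.7, 1.8, 15.1]
opening: 0.0005
t 11.25 tip [ 0.6323 -0.1259] tipz 0.0662 xaxis ang -0.4059 tilt [ 0.001 -0.    -1.   ] F [-6.7  1.8 15.1] open 0.0005 q [-0.28  0.36  1.5  -0.    1.27  0.13]
```

Bottomed (tip at 66 mm, 15 N and no further travel). Release straight up, then clear.

```bash
python3 -m inch '[{"x":0,"y":-3,"z":0,"twist":0},{"x":0,"y":-8,"z":0,"twist":0},{"x":0,"y":-20,"z":0,"twist":0},{"x":0,"y":-35,"z":0,"twist":0},{"x":0,"y":-40,"z":0,"twist":0},{"x":0,"y":-35,"z":0,"twist":0},{"x":-40,"y":-10,"z":16,"twist":0},{"x":-40,"y":0,"z":16,"twist":0},{"x":-40,"y":0,"z":16,"twist":0},{"x":-40,"y":0,"z":16,"twist":0},{"x":-40,"y":0,"z":16,"twist":0},{"x":-30,"y":0,"z":12,"twist":0}]'
python3 -m inch '[{"x":-15,"y":0,"z":20,"twist":0},{"x":-10,"y":0,"z":40,"twist":0},{"x":-10,"y":0,"z":40,"twist":0},{"x":0,"y":0,"z":20,"twist":0},{"x":0,"y":0,"z":0,"twist":0},{"x":0,"y":0,"z":0,"twist":0}]'
python3 chk.py z 1.2
python3 - <<'E'
from tab import *
o={"top":([.5772,-.0086],-.0358),"scene":([.5761,-.0083],-.0338)}
from m import ell
for n,s in(("top",(369,213)),("scene",(317,284))):
    c=Cam(n); tabang(c,n,np.array(o[n][0]),o[n][1]); uv,ax,S=ell(c,*s,9,.072); print("shutter",uv.round(1),ax.round(1),S.round(4))
    cv2.imwrite(f"pics/{n}9.png",c.im[:,:,::-1])
E
```

```text
t: 12.45
tool_pos: [0.4552, 0.0509, 0.4008]
orientation: [-1.547, 0.319, -0.317]
force: [-0.0, 0.4, -0.1]
opening: 0.0
t: 13.05
tool_pos: [0.472, 0.1737, 0.4007]
orientation: [-1.548, 0.318, -0.317]
force: [0.3, -0.2, 0.0]
opening: 0.0007
t 13.05 tip [0.472  0.1737] tipz 0.2147 xaxis ang -0.4048 tilt [-0.001 -0.001 -1.   ] F [ 0.3 -0.2  0. ] open 0.0007 q [ 0.25 -0.13  1.76 -0.    1.52  0.66]
top
 win -2.582 mod 1.188 rho 0.0519 r 19.6 48
 win -1.317 mod 1.196 rho 0.0517 r 19.9 42
 win -0.058 mod 1.199 rho 0.0518 r 19.6 43
 win 1.203 mod 1.203 rho 0.0521 r 15.0 10
 win 2.446 mod 1.19 rho 0.0522 r 19.7 48
scene
 win -2.57 mod 1.2 rho 0.052 r 20.8 21
 win -1.318 mod 1.195 rho 0.0522 r 21.1 13
 win -0.064 mod 1.192 rho 0.0523 r 20.9 15
 win 1.173 mod 1.173 rho 0.0514 r 14.5 5
 win 2.447 mod 1.191 rho 0.0516 r 20.5 26
rel to tab 1.2 : r -0.1261 off 0.1681 want xang -0.406
top bright mean off mm -0.33 -> ang 1.1964 slope ang 1.152 n 40
top pink mean off mm 0.06 -> ang 1.2006 slope ang 1.267 n 10
shutter [368.7 212.3] [12.7 12.8] [ 0.6327 -0.1257  0.072 ]
scene bright mean off mm -1.88 -> ang 1.1788 slope ang 1.269 n 23
scene pink mean off mm 0.27 -> ang 1.203 slope ang 1.177 n 27
shutter [316.7 283.1] [ 9.3 11.1] [ 0.6324 -0.1264  0.072 ]
```

View pics/top9.png

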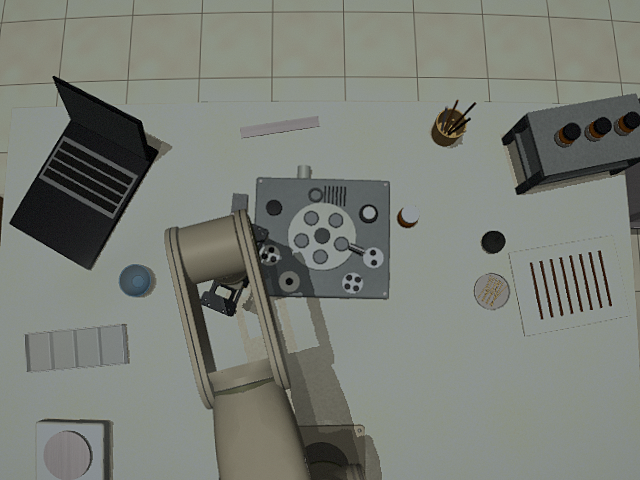

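View pics/zscene.png

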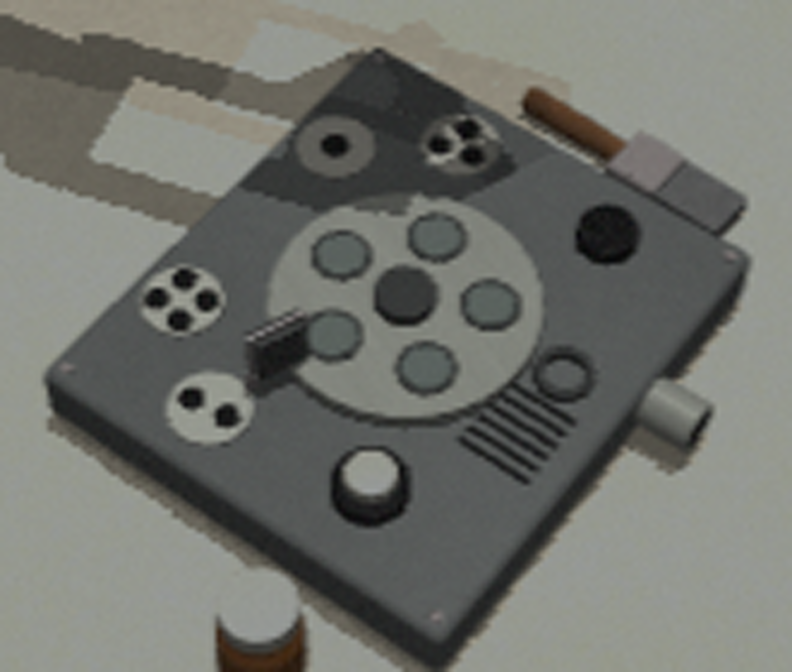

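The full top view shows the tab at (357,250) pointing at the two-dot plate at (373,257). The button at (369,212) is up at its original pixel position, and the bystanders that can be seen are where they started. Five windows in the top view average 1.195 rad against 1.2, about 0.7 mm at the pointer.

```bash
python3 -c "
from plant import robot
print(robot.close_job())"
```

```text
the job is handed in; nothing more can be done
None
```

I pushed the turret tab round with the closed fingertips, from one side only, from about 0.26 rad to about 1.195 rad. The two-dot plate sits at 1.2 rad, so the nose ends within about 1 mm of its middle. I then pressed the shutter button until it stopped (fingertip at 66 mm, 15 N) and lifted off. I handed the job in at about 13 s with the arm clear of everything.

- **Turret angle:** The turret's filter windows gave mean angles of 1.195 rad (top camera) and 1.190 rad (scene camera). The tab's edge gave 1.196–1.203 rad, except that the scene camera's brightness-based reading gave 1.179 rad. I put that one down to shading on the cheeks, because it also read low at the start.
- **Button:** It is back at its original pixel position in both views.
- **Bystanders:** The ones on the box and to its right look unmoved, and no contact was felt with them. I compared these by eye, not by measurement. In the last top view the arm hid part of the brush, but the scene camera shows it in place.

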